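# Stack the laundry stock in the corner

### The arm

A 6-joint arm with a two-finger parallel gripper is mounted at the origin on the work surface. World frame = base frame: x ahead of the robot, y to its left, z up, the work surface at z = 0. Lengths are in m, angles in rad, forces in N, time in s.
With the tool pointing down it reaches from about 0.25 to 0.775 m from the base axis. Payload 4 kg.
Tool frame: the origin (TCP) lies midway between the tips of the shut fingers; the grasp point (between the pads) lies 19 mm behind it; z points along the fingers, x is the direction in which the jaws open and shut, and the axes are right-handed (so a half turn about z gives the same grasp; the last joint's range is limited). The gripper opens to 94 mm and grips with 3 to 60 N. Pads are 16 mm wide; open, the fingers measure 119 mm over their backs; the gripper's body (75 mm by 177 mm) begins 78 mm behind the grasp point.
Start: joints at [1.153, 0.087, 1.371, -0, 1.684, -0.103], TCP at [0.17, 0.523, 0.206] pointing down, gripper open.
Joint ranges: [-3.1, 3.1], [-0.76, 2.03], [0.27, 2.55], [-1.08, 4.22], [0.17, 2.65], [-2.57, 2.57]. Speed limits (rad/s): [2.79, 2.79, 3.14, 3.14, 3.14, 3.14].

### API

Orientations are given as [roll, pitch, yaw] about the fixed x, y, z axes, in that order (R = Rz(yaw) Ry(pitch) Rx(roll)).
In Python, from bench import robot, eyes, close_job gives the robot as it stands.
- The arm moves only by the shell command python3 -m jog 'ROWS'. ROWS is JSON, a list of rows, each a list of 3 entries, a list of its own where there are three numbers: the turn, a rotation vector about the tool's x, y, z in degrees, then the shift along the tool's x, y, z in mm, then the closure, from -1 (fully open) to 1 (shut). In form: [[[wx, wy, wz], [x, y, z], claw], ...]. A call has 1 to 5 rows; each row is the pose to reach, as a shift and turn from the pose commanded when the call began, along the tool's axes at that moment; what a row does not reach only later rows make up. A row lasts 1/10 s, in which the tool goes at most 50 mm and 8.59 degrees, less where a joint would pass 70% of its speed; a pose out of reach is approached as far as the arm can. A call with a gripper value outside its range is refused whole. The fingers move at their own pace and stop on an object; the grip force is fixed at half the most. Time passes only in rows, so rows that repeat a pose let the fingers close. It gives the time, the measured TCP pose, the force and the opening at its end, in the units of the state.
- robot.get_obs(): the state, without advancing time (a new reading comes with each control period).
- eyes.snapshot(name): name is "scene" or "top"; returns (picture, depth): 420x560x3 uint8, red, green, blue; 420x560 float32, m along the optical axis (not along the pixel's ray), 0 where there is no reading.
- eyes.camera_params(name): a dict with "mtx" (3x3 intrinsics, pixels), "k1" (the pictures are not rectified: a ray, as slopes to the right and down, at radius r is drawn at 1 + k1 r^2 times it, then the intrinsics apply), "world_to_cam" (4x4, takes a point from world to camera coordinates). Camera axes: x right, y up, looking along -z (the intrinsics and any distortion apply to the point x, -y, -z); pixel columns grow to the right and rows downward; lengths in m; the calibration is good to about 2 mm. A picture is of the moment at which its call begins. camera_params takes no time and is no camera call.
- close_job(): hands the job in, once; it reports no verdict.
The state is a dict: "time": time; "joint_positions": joint angles; "qvel": joint speeds; "joint_torque": joint torques, N m; "tool_pos": TCP position; "ee_rot": TCP orientation; "wrist_force": force on the tool from outside, world axes, zero at the start; "wrist_torque": the same for the moment, N m; "width": finger opening in m.
Only numpy, scipy, OpenCV 4.12 (cv2) and the standard library are available. Lean on these libraries where they do the work, as an engineer would, in place of code of your own. Each camera call takes 0.05 s, during which the arm holds its last target. There are 200 camera calls.

### The job

Tidy the laundry stock into one square column in the corner: push the big blue-banded carton on the counter fully home against both the ledge and the upstand, then slide the green-banded one off the ledge squarely onto it - keep these two flat, never lift or tip them. On top, stack the two sound lilac dryer-sheet cartons one above the other, centred and square with the column, long side along long side; the crushed one is going back, so leave it and everything else on the counter where it is.

Things in the scene. Friction and masses are not known exactly. Their poses are not given: they have to be found in the camera images.
- nook: Fixed corner. Origin: inner corner at counter level, where the right-hand side of the cream boxed-in ledge meets the near face of the white upstand (low back board). x points away from the robot (turned up to 0.05), y left. Upstand: near face at x=0, 100 high, 18 thick, y -220 to 460. Ledge: 72 high, flat top, x -185 to 0, y 0 to 460; its right side is the plane y=0 (mm).
- case_low: Closed brown carton, navy-blue band, 150 (x) x 110 (y) x 70 mm, 0.6 kg, on the counter right of the ledge, askew up to 0.2, 5 to 70 mm short of ledge and upstand. Origin: centre of its underside; x along the 150 side, away from the robot. Too wide to grip; slides at 2 to 7 N. Home: long side flat on the ledge, end flat on the upstand: centre at x=-75, y=-55 mm in the nook.
- case_high: Closed brown carton, mint-green band, 150 (x) x 110 (y) x 60 mm, 0.42 kg, on the ledge (underside 72 mm up), askew up to 0.12, side 10 to 60 mm from the ledge's edge, end 5 to 35 mm from the upstand. Origin: centre of its underside; x along the 150 side. Too wide to grip; slides at 2 to 5 N. With case_low home, that one's top is 2 mm below the ledge's, so this slides across onto it.
- carton_a: Sound dryer-sheet carton, white with lilac panels and a yellow patch on top, 100 (x) x 58 (y) x 42 mm, about 0.15 kg, flat on the counter to the right, full box shape. Origin at the centre of its underside, x along its 100 mm side (within about 0.35 of the robot's x). Grip across the 58 mm side.
- carton_b: Second sound dryer-sheet carton, the same as carton_a. The two may be stacked in either order.
- carton_crushed: Crushed dryer-sheet carton of the same print, 100 x 58 mm: one end (towards its -x) still 42 mm high over 56 mm of its length, the other end caved in, sloping to about 22 mm with torn flaps. About 0.13 kg. Origin at the middle of its underside, x along its 100 mm side (within about 0.35 of the robot's x). Stays where it is.
- plant: Bystander: potted plant on the far left end of the ledge. Origin under the pot (90 mm wide, 130 mm high with leaves).
- softener: Bystander: white softener bottle, 72 mm wide, 190 mm high, at the right. Origin under its centre.
- spray: Bystander: orange-labelled trigger spray bottle, 68 mm wide, 180 mm high, at the right. Origin under its centre.
- peg_tin: Bystander: low red and steel tin, 72 mm wide, 55 mm high, on the near right. Origin under its centre.
- dose_cup: Bystander: blue dosing cup, 60 mm wide, 50 mm high, at the far right. Origin under its centre.
- brush: Bystander: wooden laundry brush, 130 (x) x 50 x 70 mm, on the near right. Origin under its centre.
- iron: Bystander: blue and white steam iron on a black mat, 260 x 130 x 135 mm, on the left. Origin under its centre.
Not all that is in view belongs to the job. What is shaped like the carton_a but black is not meant. What is shaped like the carton_b but orange is not meant.

How it is judged:
On the way, in this order (a step that is already met when the one before it is completed fails the run):
1. the blue-banded carton is home against the ledge and the upstand (x of case_low in the frame of nook between -0.082 and -0.072 m and y of case_low in the frame of nook between -0.062 and -0.052 m and angle between the x axis of case_low and the x axis of nook, either way round below 0.07 rad and angle between case_low's own z axis and vertical below 0.05 rad and height (world z) of case_low below 0.005 m), for 0.2 s.
2. the green-banded carton has been slid squarely onto it (all of step 1 and x of case_high in the frame of case_low between -0.008 and 0.008 m and y of case_high in the frame of case_low between -0.008 and 0.008 m and z of case_high in the frame of case_low between 0.066 and 0.074 m and angle between the x axis of case_high and the x axis of case_low, either way round below 0.08 rad and angle between case_high's own z axis and vertical below 0.06 rad), for 0.2 s.
3. a sound dryer-sheet carton is on top, centred and square (((x of carton_a in the frame of case_high between -0.012 and 0.012 m and y of carton_a in the frame of case_high between -0.012 and 0.012 m and z of carton_a in the frame of case_high between 0.056 and 0.064 m and angle between the x axis of carton_a and the x axis of case_high, either way round below 0.1 rad and angle between carton_a's own z axis and vertical below 0.06 rad) or (x of carton_b in the frame of case_high between -0.012 and 0.012 m and y of carton_b in the frame of case_high between -0.012 and 0.012 m and z of carton_b in the frame of case_high between 0.056 and 0.064 m and angle between the x axis of carton_b and the x axis of case_high, either way round below 0.1 rad and angle between carton_b's own z axis and vertical below 0.06 rad))), for 0.1 s.
4. the other sound carton is stacked squarely on that one (((x of carton_a in the frame of case_high between -0.012 and 0.012 m and y of carton_a in the frame of case_high between -0.012 and 0.012 m and z of carton_a in the frame of case_high between 0.056 and 0.064 m and angle between the x axis of carton_a and the x axis of case_high, either way round below 0.1 rad and angle between each of carton_a, carton_b's own z axis and vertical below 0.06 rad and x of carton_b in the frame of carton_a between -0.01 and 0.01 m and y of carton_b in the frame of carton_a between -0.01 and 0.01 m and z of carton_b in the frame of carton_a between 0.038 and 0.046 m and angle between the x axis of carton_b and the x axis of carton_a, either way round below 0.1 rad) or (x of carton_b in the frame of case_high between -0.012 and 0.012 m and y of carton_b in the frame of case_high between -0.012 and 0.012 m and z of carton_b in the frame of case_high between 0.056 and 0.064 m and angle between the x axis of carton_b and the x axis of case_high, either way round below 0.1 rad and angle between each of carton_b, carton_a's own z axis and vertical below 0.06 rad and x of carton_a in the frame of carton_b between -0.01 and 0.01 m and y of carton_a in the frame of carton_b between -0.01 and 0.01 m and z of carton_a in the frame of carton_b between 0.038 and 0.046 m and angle between the x axis of carton_a and the x axis of carton_b, either way round below 0.1 rad))), for 0.1 s.
At the end, for the whole second after the job is handed in: Blue carton within 7 mm of ledge and upstand; green one flat on it, in line to 8 mm; a sound carton on that, centred to 12 mm; the other on it to 10 mm (either order); long sides parallel to 0.07-0.1 rad; all at rest; the crushed carton and the bystanders within 30 mm of their places (all of step 2 and ((x of carton_a in the frame of case_high between -0.012 and 0.012 m and y of carton_a in the frame of case_high between -0.012 and 0.012 m and z of carton_a in the frame of case_high between 0.056 and 0.064 m and angle between the x axis of carton_a and the x axis of case_high, either way round below 0.1 rad and angle between each of carton_a, carton_b's own z axis and vertical below 0.06 rad and x of carton_b in the frame of carton_a between -0.01 and 0.01 m and y of carton_b in the frame of carton_a between -0.01 and 0.01 m and z of carton_b in the frame of carton_a between 0.038 and 0.046 m and angle between the x axis of carton_b and the x axis of carton_a, either way round below 0.1 rad) or (x of carton_b in the frame of case_high between -0.012 and 0.012 m and y of carton_b in the frame of case_high between -0.012 and 0.012 m and z of carton_b in the frame of case_high between 0.056 and 0.064 m and angle between the x axis of carton_b and the x axis of case_high, either way round below 0.1 rad and angle between each of carton_b, carton_a's own z axis and vertical below 0.06 rad and x of carton_a in the frame of carton_b between -0.01 and 0.01 m and y of carton_a in the frame of carton_b between -0.01 and 0.01 m and z of carton_a in the frame of carton_b between 0.038 and 0.046 m and angle between the x axis of carton_a and the x axis of carton_b, either way round below 0.1 rad)) and linear speed of each of case_low, case_high, carton_a, carton_b below 0.02 m/s and distance of each of carton_crushed, plant, softener, spray, peg_tin, dose_cup, brush, iron from where it was at the start of the episode below 0.03 m); the robot touches nothing.
It fails at once if a big carton is lifted or tipped (height (world z) of case_low above 0.02 m or height (world z) of case_high above 0.092 m or angle between any of case_low, case_high's own z axis and vertical above 0.25 rad).
It fails at once if the crushed carton or a bystander is knocked over or pushed away (distance of any of carton_crushed, plant, softener, spray, peg_tin, dose_cup, brush, iron from where it was at the start of the episode above 0.03 m or angle between any of carton_crushed, plant, softener, spray, peg_tin, dose_cup, brush, iron's own z axis and vertical above 0.4 rad).
It also fails if it takes over 72 s, if anything falls off the work surface, if the arm or the gripper's body presses on something with over 40 N, if the wrist force passes 120 N, or if a joint passes its speed limit or range.

## Working session

There is one attempt and no reset: what is moved stays moved. The work goes in short steps, Python scripts to look and compute and a shell command to move; the robot and the scene stay as the last step left them, time stands still between calls to the robot, and variables do not carry over. Pictures are saved under pics/ and viewed, about 8 in all and at most 12, crops included, and the job is handed in when it is done.

```bash
mkdir -p pics; ls; cat > h.py <<'E'
import numpy as np, cv2
from bench import robot, eyes
def pts(name, depth):
    """world points per pixel from depth"""
    p=eyes.camera_params(name); K=np.array(p["mtx"]); T=np.linalg.inv(np.array(p["world_to_cam"]))
    h,w=depth.shape; u,v=np.meshgrid(np.arange(w),np.arange(h))
    uv=np.stack([u,v],-1).reshape(-1,1,2).astype(float)
    s=cv2.undistortPoints(uv,K,np.array([p["k1"],0,0,0.]) ).reshape(h,w,2)
    d=np.stack([s[...,0]*depth,-s[...,1]*depth,-depth,np.ones_like(depth)],-1)
    P=(d@T.T)[...,:3]; P[depth==0]=np.nan
    return P
def snap(name):
    im,d=eyes.snapshot(name); return im,d,pts(name,d)
E
python3 - <<'E'
from h import *
o=robot.get_obs(); print({k:np.round(v,3).tolist() for k,v in o.items()})
for n in("top","scene"):
    im,d,P=snap(n); np.savez(f'{n}0.npz',im=im,d=d,P=P)
    cv2.imwrite(f'pics/{n}0.png',cv2.cvtColor(im,cv2.COLOR_RGB2BGR))
    p=eyes.camera_params(n);print(p["k1"],np.linalg.inv(p["world_to_cam"])[:3,3],np.isnan(P[...,0]).mean())
E
```

```text
pics
{'time': 0.0, 'joint_positions': [1.153, 0.088, 1.372, -0.0, 1.684, -0.103], 'qvel': [0.001, -0.001, 0.0, -0.0, -0.001, -0.0], 'joint_torque': [0.001, -34.018, -30.243, 0.072, 0.033, -0.0], 'tool_pos': [0.17, 0.522, 0.204], 'ee_rot': [-3.141, 0.002, 1.256], 'wrist_force': [0.081, -0.377, 0.387], 'wrist_torque': [-0.023, -0.072, -0.006], 'width': 0.094}
-0.06862848834813057 [0.27038373 0.03193176 1.68065624] 0.003941326530612245
-0.06671014903737875 [ 1.46836382 -0.80342764  1.19223457] 0.005157312925170068
```

View pics/top0.png

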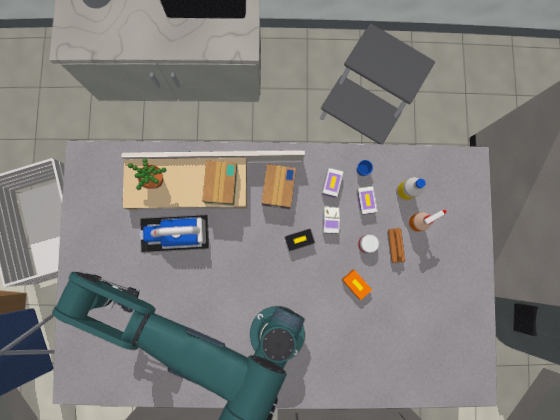

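View pics/scene0.png

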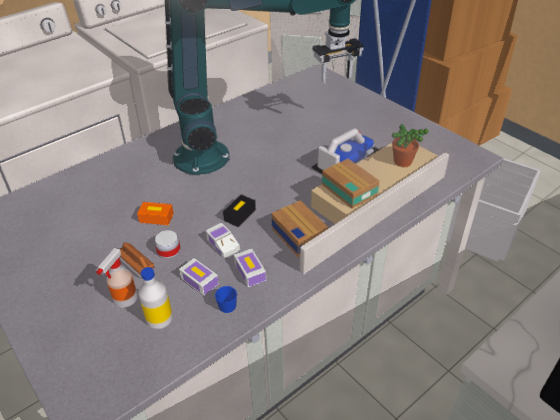

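Top view: blue carton at (279,187), green carton at (220,182) on the ledge, sound cartons at (333,182) and (368,200), crushed one at (332,220). The black (300,240) and orange (357,285) ones are decoys. The scene view agrees.

```bash
cat >> h.py <<'E'
def region(P,uv,zlo,zhi,r):
    """connected pixels near seed uv whose height lies in the band; world points"""
    m=((P[...,2]>zlo)&(P[...,2]<zhi)).astype(np.uint8)
    yy,xx=np.mgrid[:m.shape[0],:m.shape[1]]; m[(abs(xx-uv[0])>r)|(abs(yy-uv[1])>r)]=0
    n,l,s,c=cv2.connectedComponentsWithStats(m,connectivity=4)
    k=1+np.argmax(s[1:,4]); return P[l==k]
def rect(Q):
    q=Q[:,:2]; c=q.mean(0); w,V=np.linalg.eigh(np.cov(q.T)); a=np.arctan2(V[1,1],V[0,1])
    a=(a+np.pi/2)%np.pi-np.pi/2
    (rc,rs,ra)=cv2.minAreaRect((q*1000).astype(np.float32))
    return dict(c=np.round(c*1000,1).tolist(),yaw=round(float(a),3),dim=np.round(np.sqrt(12*w)[::-1]*1000,1).tolist(),z=round(float(np.median(Q[:,2]))*1000,1),rect=[np.round(rc,1).tolist(),np.round(rs,1).tolist(),round(ra,1)],n=len(q))
E
python3 - <<'E'
from h import *
D=np.load('top0.npz');P=D['P']
for n,uv,lo,hi,r in [('low',(279,187),.062,.08,30),('high',(220,182),.122,.142,28),('a',(333,182),.034,.05,18),('b',(368,200),.034,.05,18),('crush',(332,220),.034,.05,18),('black',(300,240),.02,.06,20),('upst',(213,154),.09,.11,100),('ledge',(190,182),.065,.08,75),
 ('tin',(369,243),.04,.07,14),('cup',(365,168),.04,.07,14),('soft',(412,190),.1,.25,30),('iron',(175,233),.03,.2,50)]:
    print(n,rect(region(P,uv,lo,hi,r)))
# ledge right edge & upstand near edge
m=(P[...,2]>.066)&(P[...,2]<.078)
for v in range(164,208,5):
    u=np.where(m[v,225:260])[0]; 
    if len(u): print(v,225+u.max(),np.round(P[v,225+u.max()]*1000,1),np.round(P[v,226+u.max()]*1000,1))
U=region(P,(213,154),.09,.11,100); 
ys=np.arange(-.2,.45,.05)
print([(round(y,2),np.round(U[abs(U[:,1]-y)<.025][:,0].min()*1000,1),np.round(U[abs(U[:,1]-y)<.025][:,0].max()*1000,1)) for y in ys if (abs(U[:,1]-y)<.025).any()])
S=np.load('scene0.npz')['P']
for n,uv,lo,hi,r in [('low',(298,222),.062,.08,40),('high',(350,180),.122,.142,40),('a',(250,267),.034,.05,25),('b',(199,275),.034,.05,25),('upst',(375,210),.09,.11,90)]:
    print(n,rect(region(S,uv,lo,hi,r)))
U=region(S,(375,210),.09,.11,90)
print([(round(y,2),np.round(U[abs(U[:,1]-y)<.025][:,0].min()*1000,1),np.round(U[abs(U[:,1]-y)<.025][:,0].max()*1000,1)) for y in ys if (abs(U[:,1]-y)<.025).any()])
E
```

```text
low {'c': [554.1, 0.6], 'yaw': -0.129, 'dim': [150.9, 109.5], 'z': 70.4, 'rect': [[554.5, 0.7], [109.8, 151.3], 83.0], 'n': 1141}
high {'c': [553.4, 214.9], 'yaw': -0.046, 'dim': [150.9, 111.2], 'z': 132.3, 'rect': [[554.6, 215.6], [111.6, 151.7], 86.0], 'n': 1272}
a {'c': [574.4, -207.1], 'yaw': -0.245, 'dim': [101.9, 58.6], 'z': 41.8, 'rect': [[574.9, -207.4], [58.6, 104.1], 76.0], 'n': 387}
b {'c': [508.0, -336.2], 'yaw': 0.184, 'dim': [101.0, 59.6], 'z': 42.3, 'rect': [[508.3, -337.0], [101.0, 60.5], 7.7], 'n': 393}
crush {'c': [415.2, -201.5], 'yaw': -0.0, 'dim': [70.0, 59.3], 'z': 41.7, 'rect': [[418.8, -201.7], [58.4, 76.5], 89.1], 'n': 273}
black {'c': [354.0, -81.7], 'yaw': -1.254, 'dim': [101.5, 58.5], 'z': 41.7, 'rect': [[354.4, -82.0], [58.2, 101.2], 18.6], 'n': 420}
upst {'c': [664.7, 251.0], 'yaw': -1.548, 'dim': [678.3, 19.7], 'z': 99.9, 'rect': [[664.6, 248.2], [23.5, 681.1], 1.2], 'n': 979}
ledge {'c': [557.9, 376.8], 'yaw': -1.481, 'dim': [446.7, 200.8], 'z': 72.2, 'rect': [[562.6, 318.4], [190.4, 535.8], 1.4], 'n': 3891}
tin {'c': [341.0, -338.6], 'yaw': 1.319, 'di
[... 2141 characters left out ...]
 100.8, 'rect': [[666.4, 247.6], [26.8, 683.5], 1.4], 'n': 1182}
[(np.float64(-0.1), np.float64(664.9), np.float64(684.8)), (np.float64(-0.05), np.float64(663.2), np.float64(687.7)), (np.float64(-0.0), np.float64(661.7), np.float64(684.4)), (np.float64(0.05), np.float64(660.8), np.float64(684.0)), (np.float64(0.1), np.float64(659.4), np.float64(681.4)), (np.float64(0.15), np.float64(655.3), np.float64(679.4)), (np.float64(0.2), np.float64(656.8), np.float64(679.7)), (np.float64(0.25), np.float64(654.0), np.float64(678.1)), (np.float64(0.3), np.float64(653.1), np.float64(674.8)), (np.float64(0.35), np.float64(650.6), np.float64(673.3)), (np.float64(0.4), np.float64(651.7), np.float64(671.6))]
```

```bash
cat >> h.py <<'E'
from scipy.spatial.transform import Rotation as Ro
O=np.array([.6585,.1272]); YN=.0235
RN=np.array([[np.cos(YN),-np.sin(YN)],[np.sin(YN),np.cos(YN)]])
def w2n(p): return RN.T@(np.asarray(p)[:2]/1-O)
def n2w(p): return RN@np.asarray(p)+O
def to(pos,rpy,nx,ny,z,yaw):
    """turn (deg) and shift (mm) in tool axes from pose to nook target (m), yaw relative to nook"""
    R=Ro.from_euler('xyz',rpy); T=Ro.from_euler('xyz',[np.pi,0,YN+yaw])
    t=np.r_[n2w([nx,ny]),z]
    return np.round(np.degrees((R.inv()*T).as_rotvec()),1),np.round(R.inv().apply(t-pos)*1000,1)
def goto(nx,ny,z,yaw):
    o=robot.get_obs(); print('turn',*to(o["tool_pos"],o["ee_rot"],nx,ny,z,yaw),'w',np.round(n2w([nx,ny]),3))
E
python3 - <<'E'
from h import *
print(w2n([.5543,.0006])*1000,w2n([.554,.2153])*1000)
goto(-.100,-.235,.2,0)
E
```

```text
[-107.14605527 -124.11656956] [-102.40098682   90.53119848]
turn [ 0.1  0.1 70.6] [-479.5  570.4    5.3] w [ 0.564 -0.11 ]
```

```bash
python3 -m jog '[[[0,0,0],[-32,38,0],-1],[[0,0,0],[-64,76,0],-1],[[0,0,0],[-96,114,0],-1],[[0,0,0],[-128,152,0],-1],[[0,0,0],[-160,190,0],-1]]'
python3 -m jog '[[[0,0,0],[-32,38,0],-1],[[0,0,0],[-64,76,0],-1],[[0,0,0],[-96,114,0],-1],[[0,0,0],[-128,152,0],-1],[[0,0,0],[-160,190,0],-1]]'
python3 -m jog '[[[0,0,0],[-32,38,0],-1],[[0,0,0],[-64,76,0],-1],[[0,0,0],[-96,114,0],-1],[[0,0,0],[-128,152,0],-1],[[0,0,0],[-160,190,0],-1]]'
python3 -m jog '[[[0,0,8],[0,0,0],-1],[[0,0,16],[0,0,0],-1],[[0,0,24],[0,0,0],-1],[[0,0,32],[0,0,0],-1],[[0,0,40],[0,0,0],-1]]'
python3 -m jog '[[[0,0,8],[0,0,0],-1],[[0,0,16],[0,0,0],-1],[[0,0,24],[0,0,0],-1],[[0,0,30.6],[0,0,0],-1],[[0,0,30.6],[0,0,0],-1]]'
python3 -c "
from h import *
goto(-.1,-.235,.04,0)"
```

```text
time: 0.6
tool_pos: [0.3018, 0.3102, 0.205]
ee_rot: [-3.142, 0.0, 1.257]
wrist_force: [1.9, 0.9, -1.4]
width: 0.0938
time: 1.1
tool_pos: [0.433, 0.0991, 0.2052]
ee_rot: [-3.142, -0.0, 1.256]
wrist_force: [0.5, 0.4, -0.2]
width: 0.0941
time: 1.6
tool_pos: [0.5642, -0.1118, 0.2048]
ee_rot: [-3.141, -0.0, 1.256]
wrist_force: [0.8, 0.4, -0.2]
width: 0.0941
time: 2.1
tool_pos: [0.5634, -0.1099, 0.2046]
ee_rot: [-3.14, 0.001, 0.552]
wrist_force: [-0.3, 1.1, 0.4]
width: 0.094
time: 2.6
tool_pos: [0.5634, -0.1098, 0.2048]
ee_rot: [-3.141, 0.001, 0.024]
wrist_force: [-0.7, 0.3, -0.5]
width: 0.0939
turn [-0.   0.1  0. ] [  0.8   0.4 164.8] w [ 0.564 -0.11 ]
```

```bash
python3 -m jog '[[[0,0,0],[0,0,45],-1],[[0,0,0],[0,0,90],-1],[[0,0,0],[0,0,135],-1],[[0,0,0],[0,0,165],-1],[[0,0,0],[0,-10,165],-1]]'
python3 -m jog '[[[0,0,0],[0,-10,0],-1],[[0,0,0],[0,-20,0],-1],[[0,0,0],[0,-30,0],-1],[[0,0,0],[0,-40,0],-1],[[0,0,0],[0,-50,0],-1]]'
python3 -m jog '[[[0,0,0],[0,-9,0],-1],[[0,0,0],[0,-18,0],-1],[[0,0,0],[0,-27,0],-1],[[0,0,0],[0,-36,0],-1],[[0,0,0],[0,-45,0],-1]]'
python3 -m jog '[[[0,0,0],[0,-3,0],-1],[[0,0,0],[0,-6,0],-1],[[0,0,0],[0,-9,0],-1],[[0,0,0],[0,-11,0],-1],[[0,0,0],[0,-11,0],-1]]'
python3 - <<'E'
from h import *
o=robot.get_obs();print(w2n(o["tool_pos"])*1000)
im,d,P=snap('top')
r=rect(region(P,(270,178),.062,.0712,40));print(r)
m=(P[...,2]>.06)&(P[...,2]<.09)
cv2.imwrite('pics/t1.png',cv2.resize(cv2.cvtColor(im,cv2.COLOR_RGB2BGR)[130:230,200:320],None,fx=5,fy=5))
E
```

```text
time: 3.1
tool_pos: [0.5588, -0.0992, 0.0342]
ee_rot: [-3.138, 0.012, 0.024]
wrist_force: [-0.2, 0.0, -0.4]
width: 0.0939
time: 3.6
tool_pos: [0.5642, -0.05, 0.0428]
ee_rot: [3.139, -0.005, 0.024]
wrist_force: [2.0, -3.7, 1.9]
width: 0.0939
time: 4.1
tool_pos: [0.5615, -0.0059, 0.0419]
ee_rot: [3.138, -0.001, 0.024]
wrist_force: [-0.1, -5.9, 5.6]
width: 0.0937
time: 4.6
tool_pos: [0.5612, 0.0045, 0.0415]
ee_rot: [3.138, -0.001, 0.025]
wrist_force: [0.2, -7.1, 4.5]
width: 0.0939
[-100.15214606 -120.36915867]
{'c': [526.6, 106.8], 'yaw': 0.045, 'dim': [121.3, 46.6], 'z': 68.5, 'rect': [[530.1, 111.4], [56.8, 123.5], 85.7], 'n': 205}
```

View pics/t1.png

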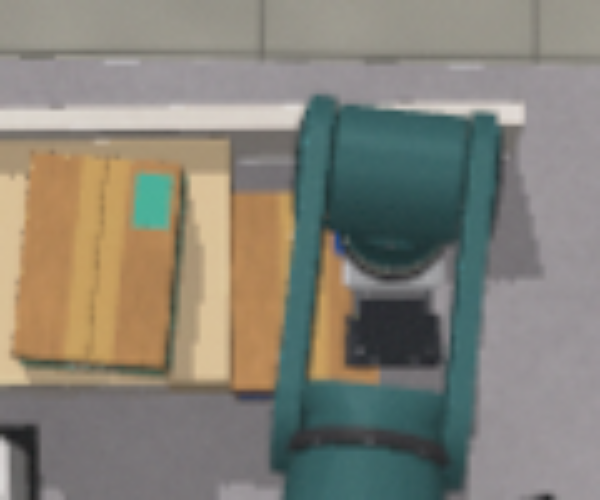

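The blue carton is square and almost touching the ledge; I'll press it home gently and watch the force.

```bash
for i in 1 2 3; do :; done
python3 -m jog '[[[0,0,0],[0,-1,0],-1],[[0,0,0],[0,-2,0],-1],[[0,0,0],[0,-2,0],-1]]'
python3 -m jog '[[[0,0,0],[0,-1,0],-1],[[0,0,0],[0,-2,0],-1],[[0,0,0],[0,-2,0],-1]]'
```

```text
time: 4.95
tool_pos: [0.5612, 0.0045, 0.0415]
ee_rot: [3.134, -0.001, 0.025]
wrist_force: [0.9, -11.6, 4.8]
width: 0.0939
time: 5.25
tool_pos: [0.5612, 0.0045, 0.0415]
ee_rot: [3.13, -0.001, 0.024]
wrist_force: [-0.3, -15.1, 4.4]
width: 0.0945
```

```bash
python3 -m jog '[[[0,0,0],[0,30,0],-1],[[0,0,0],[0,35,-45],-1],[[0,0,0],[0,35,-90],-1],[[0,0,0],[0,35,-110],-1]]'
python3 -m jog '[[[0,0,-8],[-23,-19,0],-0.4],[[0,0,-16],[-46,-38,0],-0.4],[[0,0,-24],[-69,-57,0],-0.4],[[0,0,-32],[-92,-76,0],-0.4],[[0,0,-40],[-115,-95,0],-0.4]]'
python3 -m jog '[[[0,0,-8],[0,0,0],-0.4],[[0,0,-16],[0,0,0],-0.4],[[0,0,-24],[0,0,0],-0.4],[[0,0,-32],[0,0,0],-0.4],[[0,0,-40],[0,0,0],-0.4]]'
python3 -m jog '[[[0,0,-8],[0,0,0],-0.4],[[0,0,-10],[0,0,0],-0.4],[[0,0,-10],[0,0,0],-0.4]]'
python3 - <<'E'
from h import *
goto(-.215,-.06,.042,np.pi/2)
im,d,P=snap('top')
r=rect(region(P,(262,178),.062,.0715,40));print(r)
cv2.imwrite('pics/t2.png',cv2.resize(cv2.cvtColor(im,cv2.COLOR_RGB2BGR)[130:230,200:320],None,fx=5,fy=5))
E
```

```text
time: 5.65
tool_pos: [0.5626, -0.0241, 0.1545]
ee_rot: [-3.14, -0.004, 0.024]
wrist_force: [1.2, -0.3, 0.0]
width: 0.0936
time: 6.15
tool_pos: [0.4421, 0.0692, 0.1495]
ee_rot: [-3.138, 0.001, 0.728]
wrist_force: [-0.4, 0.6, 0.1]
width: 0.0663
time: 6.65
tool_pos: [0.443, 0.0686, 0.1496]
ee_rot: [-3.138, -0.002, 1.427]
wrist_force: [-0.3, -0.2, 0.1]
width: 0.066
time: 6.95
tool_pos: [0.4433, 0.0683, 0.1496]
ee_rot: [-3.139, -0.002, 1.595]
wrist_force: [0.4, 0.1, 0.3]
width: 0.0656
turn [-0.2 -0.1  0.1] [ -6.4   1.9 107.6] w [0.445 0.062]
{'c': [597.4, 40.0], 'yaw': 1.202, 'dim': [57.0, 51.8], 'z': 68.6, 'rect': [[591.6, 44.0], [55.5, 64.4], 6.9], 'n': 113}
```

```bash
python3 -m jog '[[[0,0,0],[-6,0,45],-0.4],[[0,0,0],[-6,0,90],-0.4],[[0,0,0],[-6,0,107],-0.4],[[0,0,0],[-6,0,107],-0.4],[[0,0,0],[-6,12,107],-0.4]]'
python3 -m jog '[[[0,0,0],[0,8,0],-0.4],[[0,0,0],[0,16,0],-0.4],[[0,0,0],[0,24,0],-0.4],[[0,0,0],[0,32,0],-0.4],[[0,0,0],[0,38,0],-0.4]]'
python3 -m jog '[[[0,0,0],[0,2,0],-0.4],[[0,0,0],[0,4,0],-0.4],[[0,0,0],[0,6,0],-0.4],[[0,0,0],[0,6,0],-0.4]]'
python3 -m jog '[[[0,0,0],[0,1,0],-0.4],[[0,0,0],[0,2,0],-0.4],[[0,0,0],[0,2,0],-0.4]]'
python3 - <<'E'
from h import *
o=robot.get_obs();print(w2n(o["tool_pos"])*1000)
E
```

```text
time: 7.5
tool_pos: [0.456, 0.062, 0.0436]
ee_rot: [-3.141, -0.001, 1.595]
wrist_force: [0.9, -0.2, 0.7]
width: 0.0657
time: 8.0
tool_pos: [0.4953, 0.0626, 0.045]
ee_rot: [-3.141, -0.0, 1.595]
wrist_force: [-5.6, -0.4, 4.9]
width: 0.0655
time: 8.4
tool_pos: [0.5009, 0.0627, 0.0444]
ee_rot: [3.141, -0.0, 1.595]
wrist_force: [-4.8, 0.1, 3.5]
width: 0.066
time: 8.7
tool_pos: [0.5018, 0.0628, 0.0442]
ee_rot: [-3.14, -0.0, 1.595]
wrist_force: [-7.6, 0.2, 5.8]
width: 0.066
[-158.14837051  -60.75036432]
```

```bash
python3 -m jog '[[[0,0,0],[0,1,0],-0.4],[[0,0,0],[0,2,0],-0.4],[[0,0,0],[0,3,0],-0.4],[[0,0,0],[0,3,0],-0.4]]'
python3 -m jog '[[[0,0,0],[0,-20,0],-0.4],[[0,0,0],[0,-45,-20],-0.4],[[0,0,0],[0,-80,-65],-0.4],[[0,0,0],[0,-120,-110],-0.4],[[0,0,0],[0,-120,-150],-0.4]]'
python3 - <<'E'
from h import *
o=robot.get_obs();print(w2n(o["tool_pos"])*1000)
im,d,P=snap('top'); np.savez('top2.npz',im=im,P=P)
r=rect(region(P,(262,178),.06,.0712,40));print(r)
ims,ds,S=snap('scene')
v=np.hstack([cv2.resize(im[130:230,200:300],None,fx=4,fy=4),cv2.resize(ims[160:260,260:360],None,fx=4,fy=4)])
cv2.imwrite('pics/t3.png',v[...,::-1])
E
```

```text
time: 9.1
tool_pos: [0.5018, 0.0627, 0.0442]
ee_rot: [-3.133, 0.0, 1.595]
wrist_force: [-15.5, -1.1, 12.5]
width: 0.0656
time: 9.6
tool_pos: [0.3842, 0.06, 0.1896]
ee_rot: [-3.141, -0.0, 1.595]
wrist_force: [1.3, -0.3, 0.4]
width: 0.0659
[-275.83922808  -60.77473709]
{'c': [553.0, 59.9], 'yaw': -0.627, 'dim': [107.0, 80.1], 'z': 68.2, 'rect': [[564.8, 64.5], [109.9, 100.9], 0.6], 'n': 339}
```

View pics/t3.png

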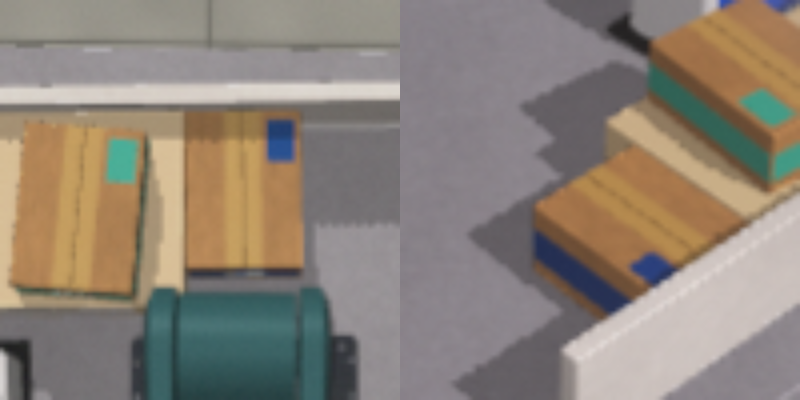

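Top crop: the blue carton sits flush with the ledge (left edge) and upstand (top edge). Now the green one's forward push.

```bash
python3 -m jog '[[[0,0,0],[35,19,0],-0.4],[[0,0,0],[70,38,0],-0.4],[[0,0,0],[105,57,0],-0.4],[[0,0,0],[141,76,0],-0.4],[[0,0,0],[141,76,0],-0.4]]'
python3 -m jog '[[[0,0,0],[0,0,45],-0.4],[[0,0,0],[0,0,85],-0.4],[[0,0,0],[0,0,100],-0.4],[[0,0,0],[0,0,100],-0.4]]'
python3 -m jog '[[[0,0,0],[0,8,0],-0.4],[[0,0,0],[0,16,0],-0.4],[[0,0,0],[0,24,0],-0.4],[[0,0,0],[0,32,0],-0.4],[[0,0,0],[0,38,0],-0.4]]'
python3 -m jog '[[[0,0,0],[0,2,0],-0.4],[[0,0,0],[0,4,0],-0.4],[[0,0,0],[0,4,0],-0.4]]'
python3 - <<'E'
from h import *
o=robot.get_obs();print(w2n(o["tool_pos"])*1000)
E
```

```text
time: 10.2
tool_pos: [0.4614, 0.2064, 0.1883]
ee_rot: [3.14, -0.002, 1.599]
wrist_force: [-1.0, 0.0, -0.2]
width: 0.0658
time: 10.6
tool_pos: [0.4573, 0.2014, 0.0861]
ee_rot: [-3.136, 0.002, 1.594]
wrist_force: [-0.6, 0.6, -0.2]
width: 0.0659
time: 11.1
tool_pos: [0.4981, 0.2039, 0.0905]
ee_rot: [3.141, -0.001, 1.595]
wrist_force: [-3.1, -0.2, 2.2]
width: 0.0658
time: 11.4
tool_pos: [0.4981, 0.2039, 0.0902]
ee_rot: [-3.134, 0.0, 1.596]
wrist_force: [-12.5, -1.9, 8.7]
width: 0.0657
[-158.58458023   80.43971866]
```

```bash
python3 -m jog '[[[0,0,0],[0,-20,0],-0.4],[[0,0,0],[0,-22,-45],-0.4],[[0,0,0],[0,-22,-90],-0.4],[[0,0,0],[0,-22,-110],-0.4]]'
python3 -m jog '[[[0,0,8],[20,20,0],-1],[[0,0,16],[40,40,0],-1],[[0,0,24],[60,60,0],-1],[[0,0,32],[80,80,0],-1],[[0,0,40],[98,98,0],-1]]'
python3 -m jog '[[[0,0,8],[0,0,0],-1],[[0,0,16],[0,0,0],-1],[[0,0,24],[0,0,0],-1],[[0,0,32],[0,0,0],-1],[[0,0,40],[0,0,0],-1]]'
python3 -m jog '[[[0,0,8],[0,0,0],-1],[[0,0,10],[0,0,0],-1],[[0,0,10],[0,0,0],-1]]'
python3 - <<'E'
from h import *
goto(-.080,.178,.09,0)
E
```

```text
time: 11.8
tool_pos: [0.4816, 0.2038, 0.2045]
ee_rot: [3.132, -0.002, 1.595]
wrist_force: [-0.1, -0.2, 0.9]
width: 0.066
time: 12.3
tool_pos: [0.5767, 0.3047, 0.1994]
ee_rot: [3.14, -0.002, 0.891]
wrist_force: [-0.2, -0.3, 0.4]
width: 0.0937
time: 12.8
tool_pos: [0.576, 0.3038, 0.1995]
ee_rot: [-3.141, -0.002, 0.193]
wrist_force: [-0.1, 0.5, -0.8]
width: 0.094
time: 13.1
tool_pos: [0.5758, 0.3037, 0.1995]
ee_rot: [-3.141, -0.002, 0.024]
wrist_force: [-0.1, -0.5, 1.1]
width: 0.0936
turn [-0.  -0.1  0. ] [ -1.6   0.4 109.5] w [0.574 0.303]
```

```bash
python3 -m jog '[[[0,0,0],[-2,0,45],-1],[[0,0,0],[-2,0,90],-1],[[0,0,0],[-2,0,109],-1],[[0,0,0],[-2,0,109],-1],[[0,0,0],[-2,10,109],-1]]'
python3 -m jog '[[[0,0,0],[0,9,0],-1],[[0,0,0],[0,18,0],-1],[[0,0,0],[0,27,0],-1],[[0,0,0],[0,36,0],-1],[[0,0,0],[0,45,0],-1]]'
python3 -m jog '[[[0,0,0],[0,9,0],-1],[[0,0,0],[0,18,0],-1],[[0,0,0],[0,27,0],-1],[[0,0,0],[0,36,0],-1],[[0,0,0],[0,45,0],-1]]'
python3 -m jog '[[[0,0,0],[0,9,0],-1],[[0,0,0],[0,18,0],-1],[[0,0,0],[0,27,0],-1],[[0,0,0],[0,36,0],-1],[[0,0,0],[0,45,0],-1]]'
python3 -m jog '[[[0,0,0],[0,5,0],-1],[[0,0,0],[0,10,0],-1],[[0,0,0],[0,14,0],-1],[[0,0,0],[0,18,0],-1],[[0,0,0],[0,18,0],-1]]'
python3 - <<'E'
from h import *
o=robot.get_obs();print(w2n(o["tool_pos"])*1000)
E
```

```text
time: 13.6
tool_pos: [0.5735, 0.2943, 0.091]
ee_rot: [-3.141, -0.001, 0.026]
wrist_force: [0.0, -0.4, 0.8]
width: 0.0942
time: 14.1
tool_pos: [0.5748, 0.2482, 0.0919]
ee_rot: [-3.14, -0.003, 0.024]
wrist_force: [0.1, 3.2, 2.3]
width: 0.0941
time: 14.6
tool_pos: [0.575, 0.2027, 0.0904]
ee_rot: [-3.141, 0.0, 0.024]
wrist_force: [-0.2, 3.6, 2.2]
width: 0.0942
time: 15.1
tool_pos: [0.5758, 0.1572, 0.0897]
ee_rot: [3.141, 0.001, 0.024]
wrist_force: [0.4, 2.7, -0.0]
width: 0.0937
time: 15.6
tool_pos: [0.5766, 0.1397, 0.0904]
ee_rot: [3.141, 0.0, 0.023]
wrist_force: [0.8, -0.4, 0.6]
width: 0.0941
[-81.61606334  14.41118842]
```

Backing off to look before the last few millimetres.

```bash
python3 -m jog '[[[0,0,0],[0,-15,0],-1],[[0,0,0],[0,-60,0],-1],[[0,0,0],[0,-110,0],-1],[[0,0,0],[0,-160,0],-1],[[0,0,0],[-30,-200,0],-1]]'
cat >> h.py <<'E'
def look(tag,hi=(.122,.142),lowcheck=True):
    im,d,P=snap('top')
    r=rect(region(P,(262,178),hi[0],hi[1],40)); print('top',r); print('nook',np.round(w2n(np.array(r['c'])/1000)*1000,1),np.round(w2n(np.array(r['rect'][0])/1000)*1000,1),'yaw',round(r['yaw']-YN,3))
    ims,ds,S=snap('scene')
    q=rect(region(S,(320,195),hi[0],hi[1],60)); print('scene',q)
    v=np.hstack([cv2.resize(im[130:230,210:310],None,fx=4,fy=4),cv2.resize(ims[150:250,260:360],None,fx=4,fy=4)])
    cv2.imwrite(f'pics/{tag}.png',v[...,::-1]); return im,P,ims,S
E
python3 - <<'E'
from h import *
look('t4')
E
```

```text
time: 16.1
tool_pos: [0.5431, 0.3431, 0.09]
ee_rot: [-3.141, -0.002, 0.024]
wrist_force: [-0.1, 0.1, -0.7]
width: 0.0938
top {'c': [582.6, 73.6], 'yaw': 0.049, 'dim': [152.9, 109.6], 'z': 131.2, 'rect': [[583.5, 72.9], [151.8, 108.5], 1.0], 'n': 1260}
nook [-77.1 -51.8] [-76.3 -52.5] yaw 0.026
scene {'c': [590.1, 71.5], 'yaw': 0.022, 'dim': [155.6, 115.2], 'z': 133.0, 'rect': [[584.3, 75.2], [156.6, 115.9], 0.9], 'n': 1343}
```

View pics/t4.png

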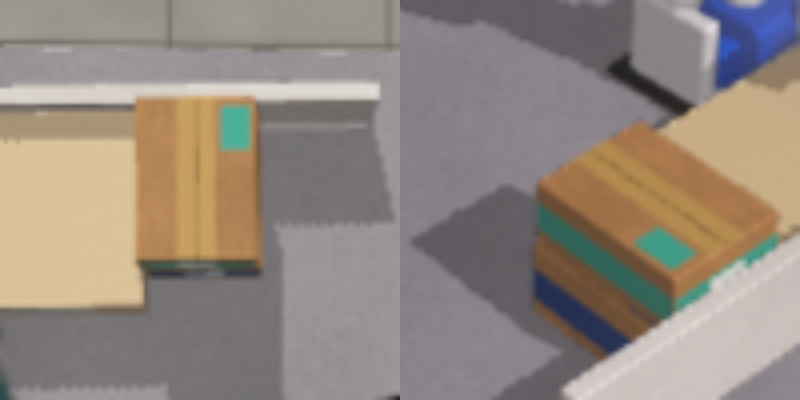

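Top: green sits on the blue one at about nook (-77,-52), clear of the ledge. I'll compare the right-hand faces of both cartons in the scene view to get the relative offset.

```bash
cat >> h.py <<'E'
def faces(S):
    N=(S[...,:2]-O)@RN; z=S[...,2]
    for n,lo,hi in(('low',.012,.062),('high',.078,.124),('c1',.138,.168),('c2',.18,.21)):
        for sl in ((-.14,-.08),(-.08,-.02)):
            m=(z>lo)&(z<hi)&(N[...,0]>sl[0])&(N[...,0]<sl[1])&(N[...,1]>-.135)&(N[...,1]<-.075 if n[0]!='c' else N[...,1]<-.06)
            if m.sum()>5: print(n,sl,'right face y',np.round(np.percentile(N[...,1][m],[25,50,75])*1000,1),m.sum())
E
python3 - <<'E'
from h import *
im,d,S=snap('scene'); faces(S)
goto(-.08,.009,.09,0)
E
```

```text
low (-0.14, -0.08) right face y [-110.7 -109.3 -107.6] 161
low (-0.08, -0.02) right face y [-110.4 -109.3 -108.1] 91
high (-0.14, -0.08) right face y [-104.5 -103.4 -102.3] 147
high (-0.08, -0.02) right face y [-105.  -103.7 -102.4] 158
turn [-0.   0.   0.4] [ 32.3 210.2   0.4] w [0.578 0.134]
```

Green needs about 5.5 mm more; blue is still home.

```bash
python3 -m jog '[[[0,0,0],[30,45,0],-1],[[0,0,0],[32,90,0],-1],[[0,0,0],[32,135,0],-1],[[0,0,0],[32,175,0],-1],[[0,0,0],[32,185,0],-1]]'
python3 -m jog '[[[0,0,0],[0,8,0],-1],[[0,0,0],[0,14,0],-1],[[0,0,0],[0,18,0],-1],[[0,0,0],[0,22,0],-1],[[0,0,0],[0,25,0],-1]]'
python3 -m jog '[[[0,0,0],[0,0,0],-1],[[0,0,0],[0,0,0],-1]]'
python3 - <<'E'
from h import *
o=robot.get_obs();print(w2n(o["tool_pos"])*1000)
im,d,S=snap('scene'); faces(S)
E
```

```text
time: 16.75
tool_pos: [0.5789, 0.1506, 0.0908]
ee_rot: [3.14, -0.001, 0.018]
wrist_force: [-0.4, 0.1, 0.5]
width: 0.0942
time: 17.25
tool_pos: [0.5788, 0.1316, 0.0904]
ee_rot: [-3.141, -0.0, 0.025]
wrist_force: [-0.1, 2.4, -0.1]
width: 0.0941
time: 17.45
tool_pos: [0.5788, 0.1309, 0.0904]
ee_rot: [-3.141, -0.0, 0.025]
wrist_force: [0.5, 1.1, 0.9]
width: 0.0938
[-79.56006235   5.61788131]
low (-0.14, -0.08) right face y [-110.6 -109.2 -107.6] 151
low (-0.08, -0.02) right face y [-110.9 -109.2 -107.7] 93
high (-0.14, -0.08) right face y [-113.6 -112.2 -110.8] 150
high (-0.08, -0.02) right face y [-113.1 -111.9 -110.9] 161
```

```bash
python3 -m jog '[[[0,0,0],[0,-15,0],-1],[[0,0,0],[0,-25,-45],-1],[[0,0,0],[0,-25,-90],-1],[[0,0,0],[0,-25,-125],-1],[[0,0,-8],[0,-25,-125],-1]]'
python3 - <<'E'
from h import *
a=w2n([.575,-.207]);b=w2n([.508,-.337]);print(a,b)
goto(*a,.21,1.302)
E
```

```text
time: 18.0
tool_pos: [0.581, 0.1569, 0.2232]
ee_rot: [3.141, -0.013, 0.167]
wrist_force: [0.7, -0.0, 0.5]
width: 0.0939
[-0.09132992 -0.33214565] [-0.16136614 -0.4605354 ]
turn [  0.4  -0.7 -66.4] [-66.7 357.8  12.4] w [ 0.575 -0.207]
```

```bash
python3 -m jog '[[[0,0,-8],[-8,45,0],-1],[[0,0,-16],[-17,90,0],-1],[[0,0,-24],[-25,135,0],-1],[[0,0,-32],[-34,180,0],-1],[[0,0,-40],[-42,225,0],-1]]'
python3 - <<'E'
from h import *
im,P,ims,S=look('t5'); faces(S)
print('a',rect(region(P,(333,182),.034,.05,18)))
print('b',rect(region(P,(368,200),.034,.05,18)))
goto(*w2n([.575,-.207]),.21,1.302)
E
```

```text
time: 18.5
tool_pos: [0.5732, -0.0743, 0.2155]
ee_rot: [3.141, 0.0, 0.868]
wrist_force: [0.6, 0.6, 0.2]
width: 0.0938
top {'c': [582.6, 65.5], 'yaw': 0.005, 'dim': [152.4, 111.0], 'z': 130.1, 'rect': [[584.0, 65.6], [151.9, 109.0], 1.0], 'n': 1272}
nook [-77.3 -59.9] [-75.9 -59.8] yaw -0.018
scene {'c': [591.6, 64.2], 'yaw': -0.032, 'dim': [153.2, 114.9], 'z': 131.8, 'rect': [[584.8, 66.6], [155.8, 115.8], 1.6], 'n': 1288}
low (-0.14, -0.08) right face y [-110.5 -109.4 -107.9] 151
low (-0.08, -0.02) right face y [-110.9 -109.5 -108.4] 98
high (-0.14, -0.08) right face y [-113.3 -112.  -110.6] 159
high (-0.08, -0.02) right face y [-113.2 -112.  -110.6] 162
a {'c': [571.0, -210.8], 'yaw': -0.306, 'dim': [103.8, 51.2], 'z': 42.2, 'rect': [[574.9, -209.2], [54.9, 101.9], 76.0], 'n': 317}
b {'c': [507.2, -336.5], 'yaw': 0.18, 'dim': [101.4, 59.5], 'z': 42.3, 'rect': [[507.9, -336.7], [101.0, 59.2], 9.1], 'n': 390}
turn [  0.    0.2 -26.9] [-96.1  85.9   5.4] w [ 0.575 -0.207]
```

```bash
python3 -m jog '[[[0,0,-8],[-30,27,0],-1],[[0,0,-16],[-60,54,0],-1],[[0,0,-24],[-90,80,0],-1],[[0,0,-27],[-96,86,0],-1],[[0,0,-27],[-96,86,0],-1]]'
python3 -c "
from h import *
goto(*w2n([.575,-.207]),.010,1.302)"
```

```text
time: 19.1
tool_pos: [0.5763, -0.2027, 0.2148]
ee_rot: [-3.141, -0.0, 1.33]
wrist_force: [-0.5, 0.0, 1.0]
width: 0.0941
turn [-0.1 -0.   0.2] [ -4.5  -0.  204.8] w [ 0.575 -0.207]
```

```bash
python3 -m jog '[[[0,0,0],[-4,0,48],-1],[[0,0,0],[-4,0,96],-1],[[0,0,0],[-4,0,144],-1],[[0,0,0],[-4,0,185],-1],[[0,0,0],[-4,0,204],-1]]'
python3 -m jog '[[[0,0,0],[0,0,0],-1],[[0,0,0],[0,0,0],1],[[0,0,0],[0,0,0],1],[[0,0,0],[0,0,0],1],[[0,0,0],[0,0,0],1]]'
python3 -m jog '[[[0,0,0],[0,0,0],1],[[0,0,0],[0,0,-40],1],[[0,0,0],[0,0,-85],1],[[0,0,0],[0,0,-130],1],[[0,0,0],[0,0,-170],1]]'
python3 -c "
from h import *
goto(-.076,-.0585,.18,np.pi/2)"
```

```text
time: 19.6
tool_pos: [0.5725, -0.2023, 0.0062]
ee_rot: [-3.133, -0.002, 1.333]
wrist_force: [0.1, 1.1, -0.6]
width: 0.0939
time: 20.1
tool_pos: [0.5763, -0.2064, 0.0132]
ee_rot: [3.139, 0.0, 1.333]
wrist_force: [-0.9, -0.3, 0.2]
width: 0.0651
time: 20.6
tool_pos: [0.5751, -0.2062, 0.1838]
ee_rot: [3.14, 0.0, 1.332]
wrist_force: [0.6, 0.1, -1.5]
width: 0.0578
turn [  0.1   0.  -15. ] [267.5 -56.    3.7] w [0.584 0.067]
```

```bash
python3 -m jog '[[[0,0,-3],[48,-10,0],1],[[0,0,-6],[96,-20,0],1],[[0,0,-9],[144,-30,0],1],[[0,0,-12],[192,-40,0],1],[[0,0,-15],[235,-49,0],1]]'
python3 -c "
from h import *
goto(-.076,-.0585,.142,np.pi/2)"
```

```text
time: 21.1
tool_pos: [0.5825, 0.036, 0.1814]
ee_rot: [-3.142, -0.0, 1.597]
wrist_force: [0.4, -0.2, -1.4]
width: 0.058
turn [-0.  -0.   0.1] [30.9  2.2 39.4] w [0.584 0.067]
```

```bash
python3 -m jog '[[[0,0,0],[15,1,0],1],[[0,0,0],[31,2,0],1],[[0,0,0],[31,2,0],1],[[0,0,0],[31,2,15],1],[[0,0,0],[31,2,30],1]]'
python3 -m jog '[[[0,0,0],[0,0,4],1],[[0,0,0],[0,0,8],1],[[0,0,0],[0,0,8],1]]'
python3 -c "
from h import *
goto(-.076,-.0585,.1415,np.pi/2)"
```

```text
time: 21.6
tool_pos: [0.5845, 0.0633, 0.1505]
ee_rot: [3.141, 0.001, 1.592]
wrist_force: [-0.1, 1.0, -1.8]
width: 0.0578
time: 21.9
tool_pos: [0.5841, 0.0641, 0.1432]
ee_rot: [-3.141, 0.0, 1.593]
wrist_force: [1.2, 0.6, -1.0]
width: 0.0577
turn [-0.   0.  -0.1] [ 2.9 -0.1  1.7] w [0.584 0.067]
```

```bash
python3 -m jog '[[[0,0,0],[2.5,0,0],1],[[0,0,0],[2.5,0,1],1],[[0,0,0],[2.5,0,2],1],[[0,0,0],[2.5,0,2],1]]'
python3 -m jog '[[[0,0,0],[0,0,0],0.2],[[0,0,0],[0,0,0],-0.3],[[0,0,0],[0,0,0],-0.6],[[0,0,0],[0,0,0],-1],[[0,0,0],[0,0,0],-1]]'
python3 -m jog '[[[0,0,0],[0,0,-30],-1],[[0,0,0],[0,0,-75],-1],[[0,0,0],[-40,0,-90],-1],[[0,0,0],[-90,0,-90],-1],[[0,0,0],[-140,0,-90],-1]]'
python3 - <<'E'
from h import *
b=w2n([.508,-.337])
im,P,ims,S=look('t6',(.162,.182)); faces(S)
goto(*b,.2,np.pi/2+.155-YN)
E
```

```text
time: 22.3
tool_pos: [0.5845, 0.0675, 0.1425]
ee_rot: [3.14, -0.0, 1.595]
wrist_force: [-0.3, 0.6, 3.7]
width: 0.0579
time: 22.8
tool_pos: [0.584, 0.0674, 0.1409]
ee_rot: [-3.141, -0.0, 1.595]
wrist_force: [-0.4, 0.2, 0.0]
width: 0.0819
time: 23.3
tool_pos: [0.588, -0.0736, 0.2327]
ee_rot: [3.139, 0.001, 1.597]
wrist_force: [0.9, 0.1, -0.4]
width: 0.0941
top {'c': [583.2, 66.5], 'yaw': 0.02, 'dim': [103.6, 56.1], 'z': 172.5, 'rect': [[584.1, 66.6], [101.9, 53.0], 0.9], 'n': 459}
nook [-76.7 -58.9] [-75.8 -58.8] yaw -0.003
scene {'c': [589.6, 64.3], 'yaw': 0.027, 'dim': [105.4, 64.1], 'z': 173.7, 'rect': [[586.0, 68.2], [104.6, 63.6], 0.3], 'n': 544}
low (-0.14, -0.08) right face y [-111.3 -109.8 -107.9] 149
low (-0.08, -0.02) right face y [-110.6 -109.3 -108. ] 99
high (-0.14, -0.08) right face y [-113.4 -111.9 -110.4] 150
high (-0.08, -0.02) right face y [-113.5 -112.3 -110.8] 153
c1 (-0.14, -0.08) right face y [-86.8 -85.6 -84. ] 85
c1 (-0.08, -0.02) right face y [-85.9 -84.1 -79.9] 144
turn [-0.   0.1 -8. ] [-257.2  -83.4   31.6] w [ 0.508 -0.337]
```

View pics/t6.png

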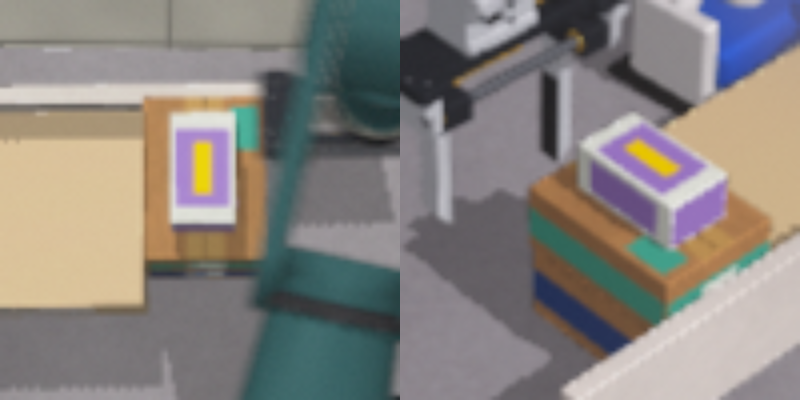

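The first carton is centred and square on the green one. Now carton_b.

```bash
python3 -m jog '[[[0,0,-2],[-46,-15,0],-1],[[0,0,-4],[-92,-30,0],-1],[[0,0,-6],[-138,-45,0],-1],[[0,0,-8],[-184,-60,0],-1],[[0,0,-8],[-230,-75,0],-1]]'
python3 -m jog '[[[0,0,0],[-28,-5,0],-1],[[0,0,0],[-28,-5,0],-1]]'
python3 -c "
from h import *
goto(*w2n([.508,-.337]),.011,np.pi/2+.155-YN)"
```

```text
time: 23.9
tool_pos: [0.5176, -0.3051, 0.2313]
ee_rot: [3.141, -0.001, 1.736]
wrist_force: [0.8, 0.8, 0.5]
width: 0.0944
time: 24.1
tool_pos: [0.5167, -0.3357, 0.2301]
ee_rot: [-3.14, -0.001, 1.729]
wrist_force: [0.1, 0.3, 0.1]
width: 0.0942
turn [-0.1 -0.   0.2] [ -0.   -8.5 219.1] w [ 0.508 -0.337]
```

```bash
python3 -m jog '[[[0,0,0],[0,-8.5,48],-1],[[0,0,0],[0,-8.5,96],-1],[[0,0,0],[0,-8.5,144],-1],[[0,0,0],[0,-8.5,192],-1],[[0,0,0],[0,-8.5,219],-1]]'
python3 -m jog '[[[0,0,0],[0,0,0],-1],[[0,0,0],[0,0,0],-1],[[0,0,0],[0,0,0],1],[[0,0,0],[0,0,0],1],[[0,0,0],[0,0,0],1]]'
python3 -m jog '[[[0,0,0],[0,0,0],1],[[0,0,0],[0,0,0],1]]'
python3 -c "
from h import *
goto(-.076,-.0585,.22,np.pi/2)"
python3 -m jog '[[[0,0,0],[0,0,-45],1],[[0,0,0],[0,0,-90],1],[[0,0,0],[0,0,-135],1],[[0,0,0],[0,0,-180],1],[[0,0,0],[0,0,-215],1]]'
python3 -c "
from h import *
goto(-.076,-.0585,.22,np.pi/2)"
```

```text
time: 24.6
tool_pos: [0.5075, -0.3302, 0.0074]
ee_rot: [-3.137, -0.006, 1.736]
wrist_force: [-0.5, 0.2, -0.6]
width: 0.0942
time: 25.1
tool_pos: [0.5104, -0.3349, 0.0147]
ee_rot: [3.139, 0.003, 1.734]
wrist_force: [-0.5, -0.1, -0.0]
width: 0.0732
time: 25.3
tool_pos: [0.5099, -0.3351, 0.0135]
ee_rot: [3.14, 0.002, 1.734]
wrist_force: [-0.2, -1.0, 5.5]
width: 0.0581
turn [0.1 0.1 8. ] [ 384.1  138.7 -207.2] w [0.584 0.067]
time: 25.8
tool_pos: [0.5093, -0.3341, 0.2303]
ee_rot: [3.14, 0.001, 1.734]
wrist_force: [0.2, -0.2, -1.5]
width: 0.0578
turn [0.1 0.1 8. ] [383.6 138.8  10. ] w [0.584 0.067]
```

```bash
python3 -m jog '[[[0,0,2],[42,15,0],1],[[0,0,4],[84,30,0],1],[[0,0,6],[126,46,0],1],[[0,0,8],[168,61,0],1],[[0,0,8],[210,76,0],1]]'
python3 -c "
from h import *
goto(-.074,-.0585,.19,np.pi/2)"
```

```text
time: 26.3
tool_pos: [0.5496, -0.1127, 0.2267]
ee_rot: [-3.14, -0.001, 1.594]
wrist_force: [1.7, -0.0, -1.8]
width: 0.0578
turn [-0.1 -0.  -0. ] [178.8  40.4  36.8] w [0.586 0.067]
```

```bash
python3 -m jog '[[[0,0,0],[45,10,0],1],[[0,0,0],[90,20,0],1],[[0,0,0],[135,30,0],1],[[0,0,0],[165,38,0],1],[[0,0,0],[178,40.5,0],1]]'
python3 -m jog '[[[0,0,0],[0,0,0],1],[[0,0,0],[0,0,15],1],[[0,0,0],[0,0,28],1],[[0,0,0],[0,0,34],1],[[0,0,0],[0,0,34],1]]'
python3 -c "
from h import *
goto(-.074,-.0585,.186,np.pi/2)"
```

```text
time: 26.8
tool_pos: [0.586, 0.0674, 0.2265]
ee_rot: [-3.14, -0.001, 1.598]
wrist_force: [0.4, 0.3, -1.8]
width: 0.0583
time: 27.3
tool_pos: [0.5851, 0.0632, 0.1909]
ee_rot: [-3.137, 0.0, 1.593]
wrist_force: [0.4, 0.5, -1.9]
width: 0.0581
turn [-0.3  0.  -0.1] [3.8 0.9 4.9] w [0.586 0.067]
```

```bash
python3 -m jog '[[[0,0,0],[3.5,1,0],1],[[0,0,0],[3.5,1,2],1],[[0,0,0],[3.5,1,4],1],[[0,0,0],[3.5,1,5],1],[[0,0,0],[3.5,1,5],1]]'
python3 -m jog '[[[0,0,0],[0,0,0.5],1],[[0,0,0],[0,0,1],1],[[0,0,0],[0,0,1],1]]'
```

```text
time: 27.8
tool_pos: [0.5872, 0.068, 0.1883]
ee_rot: [-3.141, -0.0, 1.595]
wrist_force: [0.1, -0.4, -1.3]
width: 0.0581
time: 28.1
tool_pos: [0.5872, 0.0679, 0.1874]
ee_rot: [3.142, -0.0, 1.595]
wrist_force: [0.1, -0.3, -0.6]
width: 0.0578
```

```bash
python3 -m jog '[[[0,0,0],[-0.5,0,1],1],[[0,0,0],[-0.5,0,2],1],[[0,0,0],[-0.5,0,2],1]]'
python3 -m jog '[[[0,0,0],[0,0,0.5],1],[[0,0,0],[0,0,1],1],[[0,0,0],[0,0,1],1]]'
python3 -c "
from h import *
goto(-.074,-.0585,.186,np.pi/2)"
```

```text
time: 28.4
tool_pos: [0.5873, 0.0673, 0.1856]
ee_rot: [3.141, -0.0, 1.594]
wrist_force: [-0.1, 0.1, -1.0]
width: 0.0581
time: 28.7
tool_pos: [0.5873, 0.0673, 0.1856]
ee_rot: [3.14, 0.0, 1.595]
wrist_force: [-1.8, 0.1, 4.7]
width: 0.0579
turn [0.1 0.  0. ] [-0.3 -1.4 -0.5] w [0.586 0.067]
```

Contact (4.7 N up). Release and retreat.

```bash
python3 -m jog '[[[0,0,0],[0,0,0],0.2],[[0,0,0],[0,0,0],-0.3],[[0,0,0],[0,0,0],-0.6],[[0,0,0],[0,0,0],-1],[[0,0,0],[0,0,0],-1]]'
python3 -m jog '[[[0,0,0],[0,0,-30],-1],[[0,0,0],[0,0,-75],-1],[[0,0,0],[0,-30,-80],-1],[[0,0,0],[0,-75,-80],-1],[[0,0,0],[0,-120,-80],-1]]'
python3 -m jog '[[[0,0,0],[0,-45,0],-1],[[0,0,0],[0,-90,0],-1],[[0,0,0],[-40,-110,0],-1],[[0,0,0],[-80,-110,0],-1],[[0,0,0],[-80,-110,0],-1]]'
python3 - <<'E'
from h import *
im,P,ims,S=look('t7',(.204,.224)); faces(S)
D=np.load('top0.npz')['P']
for n,uv,lo,hi,r in [('crush',(332,220),.034,.05,18),('tin',(369,243),.04,.07,14),('cup',(365,168),.03,.07,14),('soft',(412,190),.1,.25,20),('spray',(420,222),.1,.25,15),('brush',(397,245),.04,.09,22),('iron',(172,233),.09,.2,24),('plant',(148,175),.09,.25,22)]:
    print(n,rect(region(D,uv,lo,hi,r))['c'],rect(region(P,uv,lo,hi,r))['c'])
cv2.imwrite('pics/t7b.png',im[...,::-1])
E
```

```text
time: 29.2
tool_pos: [0.5872, 0.0674, 0.1838]
ee_rot: [-3.141, -0.0, 1.595]
wrist_force: [0.1, 0.1, 0.1]
width: 0.0822
time: 29.7
tool_pos: [0.4664, 0.0645, 0.2645]
ee_rot: [3.141, -0.0, 1.594]
wrist_force: [-0.8, 0.2, 0.1]
width: 0.0942
time: 30.2
tool_pos: [0.3587, -0.0213, 0.2646]
ee_rot: [3.14, 0.002, 1.588]
wrist_force: [0.5, 0.8, -1.2]
width: 0.0942
top {'c': [583.9, 67.5], 'yaw': 0.009, 'dim': [103.2, 58.2], 'z': 214.2, 'rect': [[584.2, 67.6], [102.1, 54.9], 0.8], 'n': 499}
nook [-76.  -57.9] [-75.7 -57.8] yaw -0.015
scene {'c': [589.7, 64.2], 'yaw': 0.046, 'dim': [105.7, 64.3], 'z': 215.4, 'rect': [[586.2, 68.3], [106.5, 64.4], 0.8], 'n': 549}
low (-0.14, -0.08) right face y [-110.7 -109.4 -107.8] 156
low (-0.08, -0.02) right face y [-110.5 -109.3 -108.2] 93
high (-0.14, -0.08) right face y [-113.5 -112.3 -110.9] 150
high (-0.08, -0.02) right face y [-113.3 -112.  -110.8] 165
c1 (-0.14, -0.08) right face y [-87.5 -85.6 -84.2] 79
c1 (-0.08, -0.02) right face y [-85.9 -84.2 -81.1] 148
c2 (-0.14, -0.08) right face y [-86.7 -85.3 -84.2] 83
c2 (-0.08, -0.02) right face y [-85.9 -84.2 -79.5] 156
crush [415.2, -201.5] [415.9, -201.3]
tin [341.0, -338.6] [340.4, -338.6]
cup [645.4, -339.5] [637.7, -332.1]
soft [544.9, -486.2] [544.9, -486.1]
spray [423.5, -526.9] [423.6, -526.7]
brush [339.2, -447.3] [332.4, -447.6]
iron [374.9, 368.9] [374.8, 369.2]
plant [589.9, 468.0] [567.4, 461.1]
```

View pics/t7.png

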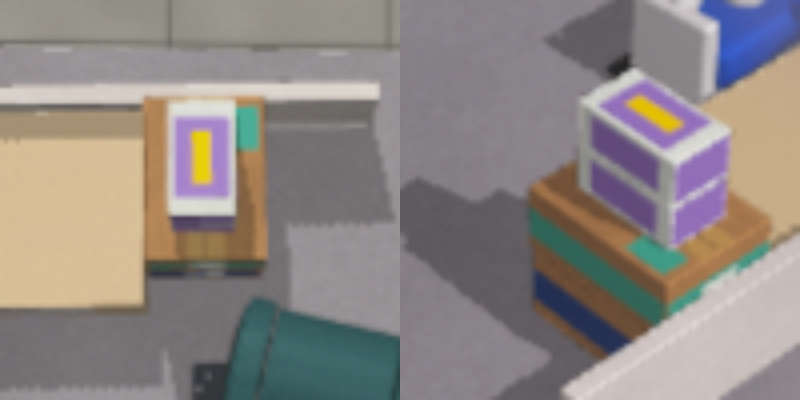

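The stack is square. One more check: near faces along x, and the cup/brush/plant readings, which are noisy.

```bash
python3 - <<'E'
from h import *
im,d,P=snap('top'); D=np.load('top0.npz')
N=(P[...,:2]-O)@RN; z=P[...,2]
for n,lo,hi in(('low',.01,.062),('high',.078,.124)):
    m=(z>lo)&(z<hi)&(abs(N[...,1]+.05)<.045)&(N[...,0]<-.12)&(N[...,0]>-.19); print(n,np.round(np.percentile(N[...,0][m],[10,25,50,75])*1000,1),m.sum())
df=cv2.absdiff(im,D['im']).max(2)
for n,(u,v),r in(('cup',(365,168),12),('brush',(397,245),20),('plant',(148,175),20)):
    a=D['im'][v-r-5:v+r+5,u-r-5:u+r+5];b=im[v-r-5:v+r+5,u-r-5:u+r+5]
    print(n,df[v-r:v+r,u-r:u+r].mean(),cv2.phaseCorrelate(cv2.cvtColor(a,6).astype(float),cv2.cvtColor(b,6).astype(float)))
E
```

```text
low [-150.1 -149.8 -149.4 -149.1] 42
high [-152.2 -151.7 -151.1 -150.4] 50
cup 1.9947916666666667 ((-0.0370740016853901, -0.047043969586916035), 0.9833522352521842)
brush 1.584375 ((-0.012374843478937692, 0.02783129981143162), 0.9621771469393696)
plant 1.67625 ((0.013223450884041199, 0.005386598583843494), 0.9972160056036502)
```

```bash
python3 -c "
from bench import close_job
print(close_job())"
```

```text
the job is handed in; nothing more can be done
None
```

The column is built and the job is handed in, finished at about 30 s of the 72 s allowed. I pushed the blue carton home against the ledge and upstand. I then squared the green one on the upstand and slid it off the ledge onto the blue one. Carton_a went on top, with carton_b on that.

**Last checks, nook frame:**
- **Blue carton:** near face at x = -149.4 mm and right face at y = -109.4 mm, which puts its centre at about (-74.5, -54.5). It is home.
- **Green carton:** about 2 mm nearer the robot and 3 mm further right than the blue one, from a slight overshoot on the last nudge. The limit is 8 mm.
- **Lilac cartons:** centred on the green one to about 2 mm and on each other to about 1 mm. Their yaw is within about 0.02 rad of the nook. The top faces measured 172 and 214 mm high, as expected.
- **Crushed carton and bystanders:** the crushed carton, tin, softener, spray and iron moved less than 1 mm.

**Where checks disagreed:**
- The depth centroids for the cup, brush and plant differed by 7 to 24 mm between the first and last looks. Comparing the pictures directly showed shifts under 0.05 pixel, so I take this as segmentation noise and not movement.
- The two cameras differed by a few millimetres on absolute positions, and by up to about 0.04 rad on the yaw of the top carton and the green one. I relied on comparisons within one view and on contact forces.

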